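# Clamp a reagent bottle in the spring-jaw holder

## Task

Pull the black handle of the spring-jaw bottle holder out to its stop, so that the red-knobbed catch drops and keeps the jaw open, and stand the larger amber bottle upright on the holder's floor between the jaws. Then lift the catch so that the jaw springs shut on the bottle, and let go of the catch, leaving it in its guide. Keep the bottle upright throughout and leave the other things on the bench where they stand.

Things in the scene. Friction and masses are not known exactly. Their poses are not given: they have to be found in the camera images.
- holder: Grey spring-jaw bottle holder, fixed; base 168 x 90 x 12 mm. Origin on the bench under the clamped bottle's axis; its x runs from the pull handle (-x) to the fixed V jaw (+x), z up. Jaw tops 50 mm (fixed) and 46 mm (moving) above the bench. The slide is pulled along its -x. The catch's guide tower (20 x 48 mm, 56 mm high) stands over the slide 78 mm to -x of the origin.
- nest (a point): Where the bottle is to stand: middle of the space between the open jaws, on the holder's floor (12 mm above the bench). The closing jaw pushes the bottle 8 mm on along the holder's +x, into the fixed V jaw, and centres it. With the jaw caught open there are about 65 mm along x for the 50 mm bottle.
- slide (a joint): Sprung slide with moving jaw and pull handle, m: 0 = home (at start), grows as pulled out along the holder's -x; stop at 0.032. Spring 4.5 N at home, 7.4 N at the stop, plus damping 40 N per m/s. Past 0.030 the catch drops by itself behind a step of the slide; let go then, the slide rests at about 0.0275. Closed on the bottle it stands at about 0.012.
- handle (a point): On the upright black pull handle at the slide's outer end (moves with it), on its middle line, 70 mm above the bench, 16 mm below its top. The handle is 14 mm thick (holder's x), 26 mm wide (holder's y), free from 16 to 86 mm above the bench; with the slide home 20 mm are free between it and the guide tower.
- catch_knob (a point): Middle of the red knob, 12 (holder's x) x 18 (y) x 26 mm high, of the loose catch, a steel plate in the guide tower. It rides on the slide, knob middle 83 mm above the bench; at the slide's stop it drops 10 mm. Lifting it 12 to 20 mm from there frees the slide (friction about 5 to 12 N); beyond 30 mm it leaves the guide. Let go, it falls back on the slide.
- guide (a point): Middle of the mouth of the catch's guide tower, 56 mm above the bench; fixed to the holder.
- bottle_mid (a point): The larger amber bottle (brown glass, black cap): round, 50 mm in diameter, 86 mm high, loose, 0.13 kg; this point lies on its axis half-way up, 43 mm above its foot; z axis up. The black cap, about 32 mm across, is the topmost 20 mm; below it the glass shoulder widens to the straight body, the lower 45 mm or so. To be put in the holder.
- small_mid (a point): The smaller amber bottle, 38 mm in diameter, 68 mm high, loose; this point is on its axis half-way up (34 mm above its foot). A bystander; it may stand in either of the two bottles' places.
- dish: Round clear plastic dish, 62 mm across, 14 mm high, loose; origin at the centre of its underside. A bystander. It lies beside the bench's clear side pane, a fixed upright glass wall 0.5 m high along the right edge of the work area (y = -0.21, from x = 0.36 to 0.87): the arm must come round its front end or over it, not through it.
- bench_timer: White bench timer lying on its back, 58 x 62 x 18 mm, loose; origin at the centre of its underside. A bystander.
Not all that is in view belongs to the job. What is shaped like the holder but green is not meant.

How it is judged:
On the way, in this order (a step that is already met when the one before it is completed fails the run):
1. the slide has been pulled out to its stop and the catch has dropped behind it (slide beyond 25 mm, catch at least 6 mm down) (value of joint slide above 0.025 m and z of catch_knob in the frame of holder below 0.077 m), for 0.2 s.
2. the larger amber bottle stands upright on the holder's floor between the jaws while the catch keeps the jaw open (slide beyond 25 mm) (all of step 1 and horizontal distance between bottle_mid and nest below 0.018 m and z of bottle_mid in the frame of holder below 0.058 m and angle between bottle_mid's own z axis and vertical below 0.08 rad), for 0.2 s.
At the end, for the whole second after the job is handed in: Slide rests sprung in on the larger amber bottle (at 9 to 15 mm); bottle upright (0.06 rad) on the holder floor (height within 3 mm), axis within 4 mm of the clamping axis; catch in its guide, upright, down on the slide (within 5 mm) (value of joint slide between 0.009 and 0.015 m and horizontal distance between bottle_mid and holder below 0.004 m and z of bottle_mid in the frame of holder between 0.052 and 0.058 m and angle between bottle_mid's own z axis and vertical below 0.06 rad and horizontal distance between catch_knob and guide below 0.006 m and z of catch_knob in the frame of holder below 0.088 m and angle between catch_knob's own z axis and vertical below 0.15 rad and velocity of joint slide between -0.01 and 0.01 m/s); the robot touches nothing.
It fails at once if the larger amber bottle is tipped (more than 0.5 rad) (angle between bottle_mid's own z axis and vertical above 0.5 rad).
It fails at once if a bystander is moved more than 30 mm (distance of any of small_mid, dish, bench_timer from where it was at the start of the episode above 0.03 m).
It also fails if it takes over 54 s, if anything falls off the work surface, if the arm or the gripper's body presses on something with over 40 N, if the wrist force passes 120 N, or if a joint passes its speed limit or range.

## Robot

A 7-joint arm with a two-finger parallel gripper is mounted at the origin on a cart in front of the work surface, level with it; the furniture and walls round the work are solid. World frame = base frame: x ahead of the robot, y to its left, z up, the work surface at z = 0. Lengths are in m, angles in rad, forces in N, time in s.
With the tool pointing down it reaches from about 0.4 to 0.85 m from the base axis. Payload 10.4 kg.
Tool frame: the origin (TCP) lies at the very end of the fingers, on their centre line; the grasp point (between the pads) lies 19 mm behind it (manip.tcp_to_grasp is the distance from the TCP to the grasp point, in m); x points along the fingers, y is the direction in which the jaws open and shut, and the axes are right-handed (so a half turn about x gives the same grasp; the last joint's range is limited). The gripper opens to 85 mm and grips with 20 to 120 N. Pads are 22 mm wide; open, the fingers measure 114 mm over their backs; the gripper's body (76 mm by 85 mm) begins 54 mm behind the grasp point. The pads swing forward as they close: fully open they stand 13 mm farther back than shut.
Start: joints at [-1.304, 0.332, -0.065, 1.46, 0.022, 1.35, -0.088], TCP at [0.179, 0.599, 0.231] pointing down, gripper open.
Joint ranges: [-2.6, 2.6], [-0.5, 2.12], [-1.47, 1.34], [0.16, 2.42], [-1.27, 4.41], [0.06, 2.06], [-2.6, 2.6]. Speed limits (rad/s): [2.22, 2.22, 2.79, 2.79, 3.14, 3.14, 3.14].

## Interface

Orientations are given as a unit quaternion [x, y, z, w].
In Python, from workcell import manip, cams, hand_in gives the robot as it stands.
- The arm moves only by the shell command python3 -m handwheel 'ROWS' [FORCE]. ROWS is text: rows parted by semicolons, each of 7 numbers parted by spaces: the shift along the tool's x, y, z in mm, then the turn, a rotation vector about the tool's x, y, z in rad, then the finger opening in mm, from 0 to 85.4. A call has 1 to 8 rows; each row shifts and turns the commanded pose from where the row before left it, along the tool's axes as they then stand; what a row does not reach is not made up. A row lasts 1/10 s, in which the tool goes at most 50 mm and 8.59 degrees, less where a joint would pass 70% of its speed; a pose out of reach is approached as far as the arm can. A call with a gripper value outside its range is refused whole. The fingers move at their own pace and stop on an object; FORCE is the grip in N (left out, the last holds). Time passes only in rows, so rows that do not move let the fingers close. It gives the time, the measured TCP pose, the force and the opening at its end, in the units of the state.
- manip.get_obs(): the state, without advancing time (a new reading comes with each control period).
- cams.camera(name): name is "scene" or "top" or "wrist"; returns a dict with "color" (400x640x3 uint8, blue, green, red), "depth" (400x640 float32, m along the optical axis (not along the pixel's ray), 0 where there is no reading), "camera_matrix" (3x3 intrinsics, pixels), "distortion" ([k1, k2, p1, p2, k3] as OpenCV has them; the pictures are not rectified), "origin" and "attitude" of the camera in the world; the wrist camera has in their place "T_tool_cam" (4x4, takes a point from camera to tool coordinates, whose origin is the TCP and whose axes are the tool frame's). Camera axes: x right, y down, z forward; pixel columns grow to the right and rows downward; lengths in m; the calibration is good to about 2 mm. A picture is of the moment at which its call begins: read the wrist's pose just before it.
- hand_in(): hands the job in, once; it reports no verdict.
Trained networks look in the newest picture that a camera, given by its name, has taken for a name from the list of things; names that differ only in an ending like _2 or _b are one class to them, and where a whole thing is asked for, a point or a joint stands for the part that bears it (a point fixed in the world has none). Each returns a list of dicts, best first, with "conf" (0 to 1); they miss things now and then, are a little off and sometimes report something else, mostly with a low value. They report only what shows in the picture. A call takes as long as a camera call. They do not tell look-alikes from the thing itself.
- cams.recognise(camera, thing): "box" ([left, top, width, height] in pixels, round what is visible of it).
- cams.outline_of(camera, thing): "region" (400x640 bool, what is visible of it) and "box" ([left, top, width, height] in pixels, round what is visible of it).
The state is a dict: "clock": time; "joint_pos": joint angles; "joint_velocities": joint speeds; "tau": joint torques, N m; "position": TCP position; "ee_rot": TCP orientation; "ft_force": force on the tool from outside, world axes, zero at the start; "torque": the same for the moment, N m; "grip_width": opening from 0.0 (shut) to 1.0 (fully open).
Only numpy, scipy, OpenCV 4.12 (cv2) and the standard library are available. Lean on these libraries where they do the work, as an engineer would, in place of code of your own. Each camera call takes 0.05 s, during which the arm holds its last target.

## Working session

There is one attempt and no reset: what is moved stays moved. The work goes in short steps, Python scripts to look and compute and a shell command to move; the robot and the scene stay as the last step left them, time stands still between calls to the robot, and variables do not carry over. Pictures are saved under pics/ and viewed, and the job is handed in when it is done.

```bash
ls; mkdir -p pics; cat > h.py <<'E'
import numpy as np, cv2
from workcell import manip, cams, hand_in
from scipy.spatial.transform import Rotation as R
def shot(n,fn=None):
    c=cams.camera(n)
    if fn: cv2.imwrite('pics/'+fn+'.png',c['color'])
    return c
E
python3 - <<'E'
from h import *
print(manip.get_obs())
print(manip.tcp_to_grasp)
for n in ['scene','top','wrist']:
    c=shot(n,n+'0'); print(n,{k:v for k,v in c.items() if k not in('color','depth')})
    np.save('pics/'+n+'0d.npy',c['depth'])
print(manip.get_obs()['clock'])
E
```

```text
pics
{'clock': 0.0, 'joint_pos': array([-1.30360616,  0.33286727, -0.06467986,  1.46095034,  0.02159948,
        1.34990808, -0.08851522]), 'joint_velocities': array([ 0.0008195 ,  0.0005343 , -0.00060525, -0.00088553,  0.00025553,
        0.00231419,  0.00021762]), 'tau': array([-3.97880322e-04, -6.25423980e+01,  4.86392865e-02, -3.91626191e+01,
        1.59723521e-02,  9.49875772e-03, -4.92648269e-05]), 'position': array([0.17850236, 0.59856846, 0.23051446]), 'ee_rot': array([ 0.10159668,  0.6997437 , -0.10260884,  0.69964869]), 'ft_force': array([-0.26151541, -0.18818697,  0.50953277]), 'torque': array([-0.02595661,  0.03121525, -0.00699801]), 'grip_width': 1.000212875765727}
0.0187
scene {'camera_matrix': array([[458.05990229,   0.        , 322.95501643],
       [  0.        , 458.05990229, 199.52488824],
       [  0.        ,   0.        ,   1.        ]]), 'distortion': array([-0.09806594,  0.        ,  0.        ,  0.        ,  0.        ]), 'origin': array([-0.43479227, -0.60140472,  0.60711281]), 'attitude': array([ 0.72850111, -0.43470711,  0.26981124, -0.45554117])}
top {'c
[... 311 characters left out ...]
'attitude': array([-0.70106233,  0.71231176, -0.02522254,  0.022077  ])}
wrist {'camera_matrix': array([[293.4092242 ,   0.        , 322.45959563],
       [  0.        , 293.4092242 , 204.20432484],
       [  0.        ,   0.        ,   1.        ]]), 'distortion': array([-0.03195085,  0.        ,  0.        ,  0.        ,  0.        ]), 'T_tool_cam': array([[-2.31481791e-04, -2.89951168e-01,  9.57041413e-01,
        -1.41761553e-01],
       [ 9.99999881e-01,  3.44167925e-04,  3.46143491e-04,
         1.00968999e-03],
       [-4.29747667e-04,  9.57041379e-01,  2.89951054e-01,
        -7.40665131e-02],
       [ 0.00000000e+00,  0.00000000e+00,  0.00000000e+00,
         1.00000000e+00]])}
0.15
```

View pics/scene0.png

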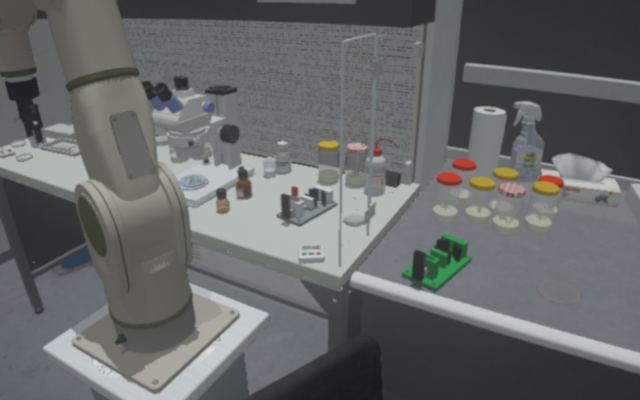

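View pics/top0.png

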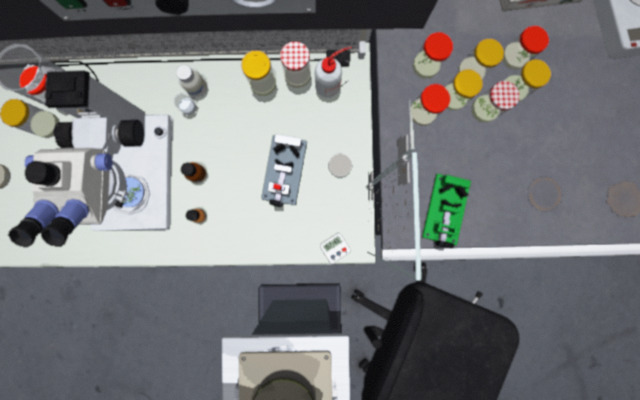

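View pics/wrist0.png

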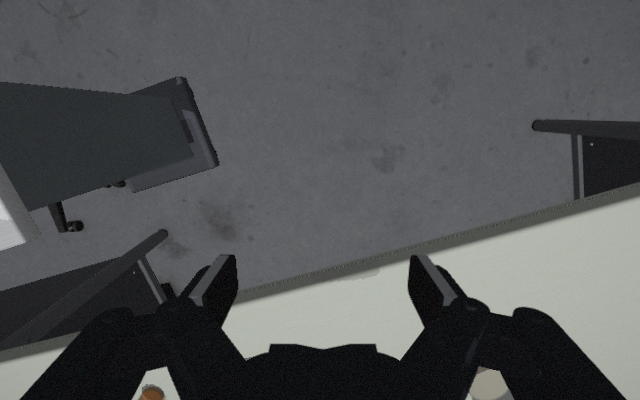

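```bash
cat >> h.py <<'E'
def pose(c):
    if 'origin' in c: 
        T=np.eye(4);T[:3,:3]=R.from_quat(c['attitude']).as_matrix();T[:3,3]=c['origin'];return T
    o=c['obs'];T=np.eye(4);T[:3,:3]=R.from_quat(o['ee_rot']).as_matrix();T[:3,3]=o['position'];return T@c['T_tool_cam']
def cloud(c,step=1):
    T=pose(c);h,w=c['depth'].shape
    v,u=np.mgrid[0:h,0:w]
    p=cv2.undistortPoints(np.stack([u.ravel(),v.ravel()],1).astype(np.float64)[:,None],c['camera_matrix'],c['distortion'])[:,0]
    d=c['depth'].ravel()
    X=np.c_[p*d[:,None],d]@T[:3,:3].T+T[:3,3]
    X[d==0]=np.nan
    return X.reshape(h,w,3)
def proj(c,P):
    T=np.linalg.inv(pose(c)); P=np.atleast_2d(P)@T[:3,:3].T+T[:3,3]
    return cv2.projectPoints(P,np.zeros(3),np.zeros(3),c['camera_matrix'],c['distortion'])[0][:,0]
def ray(c,uv):
    T=pose(c);p=cv2.undistortPoints(np.array(uv,float).reshape(-1,1,2),c['camera_matrix'],c['distortion'])[:,0]
    d=np.c_[p,np.ones(len(p))]@T[:3,:3].T
    return T[:3,3],d/np.linalg.norm(d,axis=1)[:,None]
def wshot(fn=None):
    o=manip.get_obs();c=shot('wrist',fn);c['obs']=o;return c
E
python3 - <<'E'
from h import *
c={n:shot(n) for n in ['top','scene']}
import pickle;pickle.dump(c,open('c0.pkl','wb'))
for n in c:
    X=cloud(c[n])
    for t in ['holder','handle','catch_knob','bottle_mid','small_mid','dish','bench_timer','slide']:
        for r in cams.outline_of(n,t)[:3]:
            m=r['region'];P=X[m];P=P[~np.isnan(P[:,0])]
            if len(P): print(n,t,round(r['conf'],2),r['box'],np.median(P,0).round(3),np.percentile(P,3,axis=0).round(3),np.percentile(P,97,axis=0).round(3))
im=c['top']['color']
a=cv2.resize(im[120:240,160:360],None,fx=4,fy=4,interpolation=cv2.INTER_CUBIC)
cv2.imwrite('pics/topcrop.png',a)
a=cv2.resize(c['scene']['color'][160:270,200:360],None,fx=5,fy=5,interpolation=cv2.INTER_CUBIC)
cv2.imwrite('pics/scenecrop.png',a)
E
```

```text
top holder 0.89 [259.5, 133.3, 48.9, 73.3] [ 0.566 -0.005  0.015] [ 0.485 -0.05   0.01 ] [0.641 0.044 0.082]
top holder 0.83 [424.2, 177.6, 48.8, 72.5] [ 0.461 -0.404  0.017] [ 0.379 -0.456  0.01 ] [ 0.539 -0.364  0.073]
top handle 0.93 [435.2, 198.2, 26.2, 54.0] [ 0.44  -0.4    0.044] [ 0.371 -0.429  0.017] [ 0.482 -0.378  0.088]
top handle 0.68 [258.2, 132.0, 46.7, 76.3] [ 0.568 -0.005  0.015] [ 0.485 -0.05   0.01 ] [0.642 0.044 0.081]
top handle 0.63 [268.2, 159.6, 27.6, 45.8] [0.559 0.003 0.046] [ 0.478 -0.024  0.021] [0.584 0.02  0.089]
top catch_knob 0.47 [272.9, 184.0, 9.9, 7.2] [0.517 0.005 0.095] [ 0.511 -0.006  0.054] [0.524 0.02  0.1  ]
top bottle_mid 0.8 [180.5, 162.8, 27.3, 21.6] [0.56  0.209 0.056] [0.54  0.195 0.002] [0.586 0.235 0.089]
top small_mid 0.71 [188.1, 208.4, 19.3, 13.7] [0.457 0.206 0.056] [0.442 0.195 0.013] [0.474 0.226 0.072]
top dish 0.78 [328.7, 153.6, 21.5, 24.1] [ 0.579 -0.146  0.015] [ 0.551 -0.174  0.002] [ 0.607 -0.12   0.019]
top bench_timer 0.57 [320.1, 233.5, 28.5, 28.2] [ 0.372 -0.129  0.018] [ 0.341 -0.161  0.004] [ 0.402 -0.097  0.021]
top s
[... 946 characters left out ...]
1 0.194 0.006] [0.575 0.231 0.085]
scene bottle_mid 0.21 [215.7, 186.0, 14.9, 26.6] [0.447 0.205 0.035] [0.438 0.194 0.005] [0.466 0.222 0.067]
scene small_mid 0.6 [216.8, 187.1, 17.5, 26.8] [0.448 0.205 0.033] [0.438 0.193 0.   ] [0.469 0.228 0.067]
scene dish 0.83 [340.1, 215.0, 20.8, 8.7] [ 0.571 -0.148  0.012] [ 0.549 -0.174  0.001] [ 0.605 -0.12   0.015]
scene bench_timer 0.74 [297.3, 246.7, 28.0, 14.3] [ 0.359 -0.134  0.015] [ 0.335 -0.164  0.002] [ 0.396 -0.1    0.018]
scene slide 0.81 [412.2, 242.1, 40.0, 39.6] [ 0.376 -0.402  0.044] [ 0.368 -0.436  0.02 ] [ 0.477 -0.38   0.085]
scene slide 0.66 [280.9, 195.3, 35.0, 21.8] [0.484 0.004 0.042] [ 0.473 -0.026  0.02 ] [0.581 0.024 0.084]
```

View pics/topcrop.png

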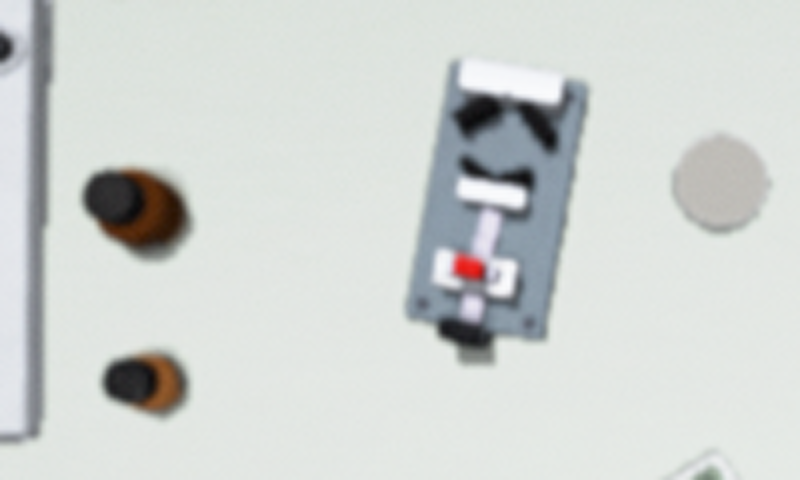

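View pics/scenecrop.png

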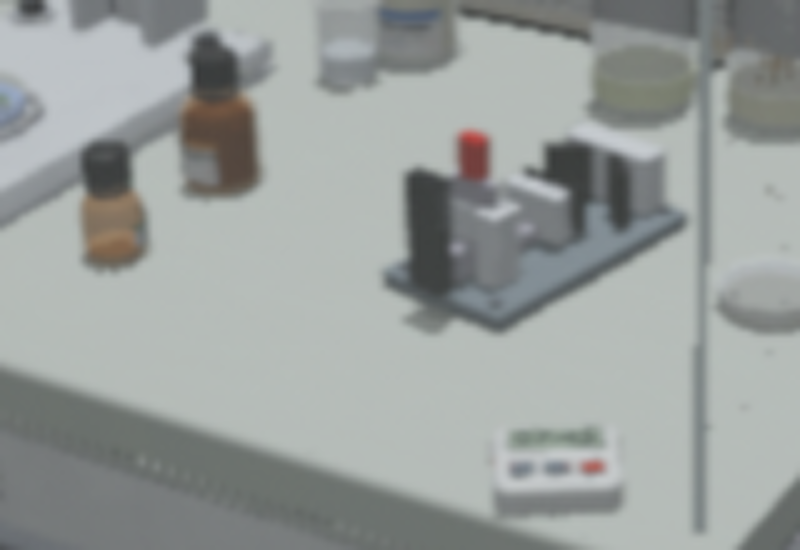

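```bash
cat > fit.py <<'E'
from h import *
import pickle
c=pickle.load(open('c0.pkl','rb'))
for n in c:
    X=cloud(c[n]).reshape(-1,3);col=c[n]['color'].reshape(-1,3).astype(int)
    roi=(X[:,0]>.44)&(X[:,0]<.68)&(abs(X[:,1])<.09)
    m=roi&(X[:,2]>.007)&(X[:,2]<.03)
    r=cv2.minAreaRect(X[m][:,:2].astype(np.float32)*1000);print(n,'base',r)
    for lo,hi in[(.04,.06),(.075,.11)]:
        m=roi&(X[:,2]>lo)&(X[:,2]<hi);print(lo,X[m].mean(0),m.sum())
X=cloud(c['top']).reshape(-1,3)
m=(X[:,2]>.12)&(X[:,1]>-.1)&(X[:,1]<.75)&(X[:,0]<.75)
P=X[m]
for y in np.arange(-.1,.75,.05):
    q=P[(P[:,1]>=y)&(P[:,1]<y+.05)]
    if len(q): print(round(y,2),q.min(0).round(2),q.max(0).round(2))
o=manip.get_obs();print(R.from_quat(o['ee_rot']).as_matrix().round(3))
E
python3 fit.py
```

```text
top base ((576.2305297851562, -3.2499847412109375), (95.55915069580078, 221.5489501953125), 77.63761901855469)
0.04 [ 0.59367762 -0.00811229  0.05016795] 582
0.075 [0.49713227 0.00997159 0.0898202 ] 116
scene base ((560.831787109375, -4.294960021972656), (90.52009582519531, 179.78770446777344), 77.6119155883789)
0.04 [ 0.56153574 -0.00628931  0.0476362 ] 393
0.075 [0.49805553 0.00805218 0.0842967 ] 102
-0.1 [ 0.05 -0.1   0.12] [ 0.68 -0.05  0.59]
-0.05 [ 0.05 -0.05  0.12] [ 0.68 -0.    0.6 ]
0.0 [0.06 0.   0.12] [0.68 0.05 0.62]
0.05 [0.65 0.05 0.51] [0.68 0.1  0.62]
0.1 [0.67 0.1  0.51] [0.68 0.15 0.61]
0.15 [0.67 0.15 0.51] [0.68 0.2  0.61]
0.2 [0.67 0.2  0.51] [0.68 0.25 0.6 ]
0.25 [0.6  0.25 0.14] [0.68 0.3  0.6 ]
0.3 [0.4  0.3  0.12] [0.72 0.35 0.55]
0.35 [0.4  0.35 0.12] [0.73 0.4  0.37]
0.4 [0.4  0.4  0.17] [0.72 0.45 0.37]
0.45 [0.55 0.45 0.17] [0.66 0.47 0.29]
0.55 [0.68 0.57 0.12] [0.75 0.6  0.15]
0.6 [0.67 0.6  0.12] [0.75 0.65 0.15]
0.65 [0.68 0.65 0.12] [0.72 0.66 0.13]
[[ 0.     0.286  0.958]
 [ 0.     0.958 -0.286]
 [-1.     0.     0.   ]]
```

```bash
python3 -m handwheel '0 -34 24 0 0 0 85; 0 -34 24 0 0 0 85; 0 -34 24 0 0 0 85; 0 -34 24 0 0 0 85; 0 -34 24 0 0 0 85; 0 -34 24 0 0 0 85; 0 -32 33 0 0 0 85; 0 -32 33 0 0 0 85'
```

```text
clock: 1.85
position: [0.3037, 0.2805, 0.2316]
ee_rot: [0.102, 0.7, -0.102, 0.7]
ft_force: [0.8, -0.2, -0.2]
grip_width: 0.995
```

```bash
python3 -m handwheel '0 -38 31 -0.018 0 0 85; 0 -38 31 -0.018 0 0 85; 0 -38 31 -0.018 0 0 85; 0 -38 31 -0.018 0 0 85; 0 0 0 0 0 0 85; 0 0 0 0 0 0 85'; python3 - <<'E'
from h import *
c=wshot('w1');print(c['obs']['position'],R.from_quat(c['obs']['ee_rot']).as_matrix().round(3).tolist(),c['obs']['clock'])
import pickle;pickle.dump(c,open('w1.pkl','wb'))
E
```

```text
clock: 2.45
position: [0.3837, 0.1026, 0.2315]
ee_rot: [0.078, 0.703, -0.077, 0.703]
ft_force: [-0.6, 1.2, -0.2]
grip_width: 0.995
[0.38370881 0.10256908 0.23149712] [[0.0, 0.219, 0.976], [0.001, 0.976, -0.219], [-1.0, 0.001, -0.0]] 2.45
```

View pics/w1.png

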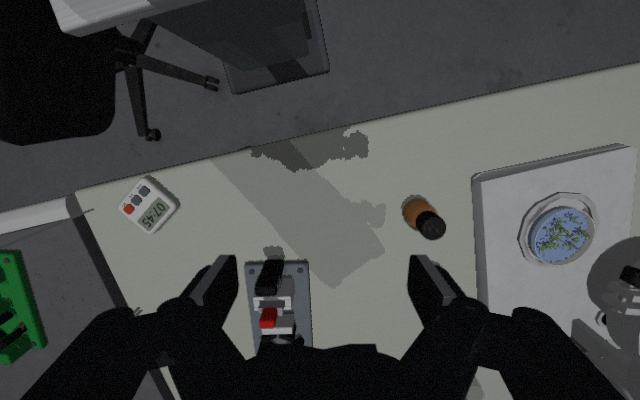

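```bash
cat > m.py <<'E'
from h import *
import pickle
C=pickle.load(open('c0.pkl','rb'));C['w1']=pickle.load(open('w1.pkl','rb'))
for n,c in C.items():
    X=cloud(c).reshape(-1,3);col=c['color'].reshape(-1,3).astype(int)
    roi=(X[:,0]>.44)&(X[:,0]<.68)&(abs(X[:,1])<.09)
    b,g,r=col.T
    red=roi&(r>120)&(g<80)
    print(n,'red',red.sum(),np.median(X[red],0).round(4),X[red].max(0).round(3),X[red].min(0).round(3))
    t=red&(X[:,2]>.091);print('  redtop',t.sum(),X[t].mean(0).round(4) if t.sum() else '')
    bl=roi&(col.max(1)<70)&(X[:,2]>.078)&(X[:,0]<.505);print('  handle top',bl.sum(),X[bl].mean(0).round(4),X[bl].min(0).round(4),X[bl].max(0).round(4))
    tw=roi&(col.min(1)>120)&(X[:,2]>.052)&(X[:,2]<.062)&(X[:,0]<.54);print('  tower',tw.sum(),X[tw].mean(0).round(4) if tw.sum() else '')
    bs=roi&(X[:,2]>.008)&(X[:,2]<.016)
    rr=cv2.minAreaRect(X[bs][:,:2].astype(np.float32)*1000);print('  base',rr)
E
python3 m.py
```

```text
top red 30 [0.517  0.0051 0.0972] [0.524 0.012 0.1  ] [ 0.512 -0.002  0.093]
  redtop 30 [0.5173 0.005  0.0972]
  handle top 39 [0.4818 0.0121 0.0873] [0.4759 0.0018 0.0827] [0.4877 0.0228 0.0915]
  tower 92 [0.5176 0.0069 0.0571]
  base ((581.0346069335938, -4.971099853515625), (90.53271484375, 187.53036499023438), 79.30094909667969)
scene red 9 [0.5154 0.0024 0.0926] [0.517 0.008 0.094] [ 0.512 -0.002  0.09 ]
  redtop 6 [0.5157 0.0038 0.0932]
  handle top 14 [0.4763 0.0084 0.0814] [0.4735 0.0016 0.0786] [0.4822 0.0188 0.0858]
  tower 36 [ 0.5109 -0.005   0.0549]
  base ((562.7933349609375, -4.7258148193359375), (90.52009582519531, 174.86758422851562), 77.6119155883789)
w1 red 82 [0.5198 0.0072 0.0949] [0.525 0.015 0.097] [0.515 0.    0.093]
  redtop 82 [0.52   0.0075 0.0948]
  handle top 286 [0.4815 0.0156 0.0834] [0.4748 0.0014 0.0781] [0.4909 0.0285 0.0874]
  tower 178 [0.5187 0.0094 0.055 ]
  base ((565.5101928710938, -1.2149925231933594), (90.54853820800781, 157.36973571777344), 79.25543212890625)
```

```bash
python3 -m handwheel '22 -16.4 28.6 0 0 0 85; 22 -16.4 28.6 0 0 0 85; 22 -16.4 28.6 0 0 0 85; 22 -16.4 28.6 0 0 0 85; 0 0 0 0 0 0 60; 0 0 0 0 0 0 60'; python3 - <<'E'
from h import *
c=wshot('w2');print(c['obs']['position'],R.from_quat(c['obs']['ee_rot']).as_matrix().round(3).tolist(),c['obs']['clock'])
import pickle;pickle.dump(c,open('w2.pkl','wb'))
E
sed -i 's/w1/w2/g' m.py; python3 m.py | sed -n '/w2/,$p'
```

```text
clock: 3.1
position: [0.4806, 0.0153, 0.1426]
ee_rot: [0.076, 0.704, -0.077, 0.702]
ft_force: [0.9, 0.3, 0.1]
grip_width: 0.708
[0.48057974 0.01533361 0.14260246] [[-0.002, 0.215, 0.977], [-0.001, 0.977, -0.215], [-1.0, -0.001, -0.002]] 3.1
w2 red 73 [0.5188 0.0086 0.0952] [0.524 0.014 0.097] [0.516 0.002 0.094]
  redtop 73 [0.519  0.0085 0.0952]
  handle top 41577 [0.4717 0.0185 0.2119] [ 0.454  -0.0475  0.078 ] [0.5046 0.0846 0.2415]
  tower 367 [0.5186 0.0077 0.0552]
  base ((570.920654296875, -1.9126396179199219), (90.23058319091797, 167.5848846435547), 79.17008972167969)
```

View pics/w2.png

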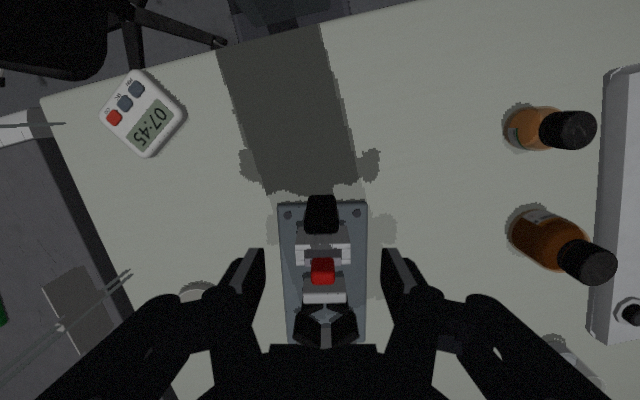

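```bash
python3 - <<'E'
from h import *
import pickle
c=pickle.load(open('w2.pkl','rb'))
X=cloud(c).reshape(-1,3);col=c['color'].reshape(-1,3).astype(int)
m=(abs(X[:,2]-.086)<.004)&(X[:,0]<.505)&(X[:,0]>.46)&(abs(X[:,1]-.014)<.03)&(col.max(1)<80)
print(m.sum(),X[m].mean(0),X[m].min(0),X[m].max(0),cv2.minAreaRect(X[m][:,:2].astype(np.float32)*1000))
bs=(X[:,2]>.008)&(X[:,2]<.016)&(X[:,0]>.45)&(abs(X[:,1])<.08)
P=X[bs]
# side edges: extremes in y per x slice
e=[]
for x in np.arange(.5,.62,.005):
    q=P[abs(P[:,0]-x)<.003]
    if len(q)>8: e.append((x,q[:,1].min(),q[:,1].max()))
e=np.array(e);print(e.round(4)[::3]);print(np.degrees(np.arctan(np.polyfit(e[:,0],e[:,1],1)[0])),np.degrees(np.arctan(np.polyfit(e[:,0],e[:,2],1)[0])))
E
```

```text
549 [0.4830909  0.01472614 0.08461479] [0.47588901 0.00170239 0.08203122] [0.49210999 0.02743462 0.08718007] ((483.7842712402344, 14.526976585388184), (25.15624237060547, 13.43391227722168), 79.10720825195312)
[[ 0.5    -0.0342  0.0567]
 [ 0.515  -0.0371  0.0546]
 [ 0.53   -0.0397  0.0506]
 [ 0.545  -0.043   0.0482]
 [ 0.56   -0.0454  0.0454]
 [ 0.575  -0.049   0.0429]
 [ 0.59   -0.0517  0.0407]
 [ 0.605  -0.0543  0.0366]]
-10.719168910901827 -10.702546379965323
```

```bash
python3 -m handwheel '0 0 3 -0.028 0 0 60; 24 0 0 0 0 0 60; 24 0 0 0 0 0 60; 24 0 0 0 0 0 60; 20 0 0 0 0 0 60; 0 0 0 0 0 0 60'; python3 - <<'E'
from h import *
c=wshot('w3');print(c['obs']['position'],c['obs']['ft_force'],R.from_quat(c['obs']['ee_rot']).as_matrix().round(3).tolist(),c['obs']['clock'])
E
```

```text
clock: 3.75
position: [0.4823, 0.0155, 0.0501]
ee_rot: [0.066, 0.705, -0.066, 0.703]
ft_force: [-0.5, 0.8, 0.5]
grip_width: 0.703
[0.48227438 0.01546421 0.05014845] [-0.54337654  0.83764549  0.47806413] [[-0.003, 0.186, 0.983], [0.001, 0.983, -0.186], [-1.0, 0.0, -0.003]] 3.75
```

View pics/w3.png

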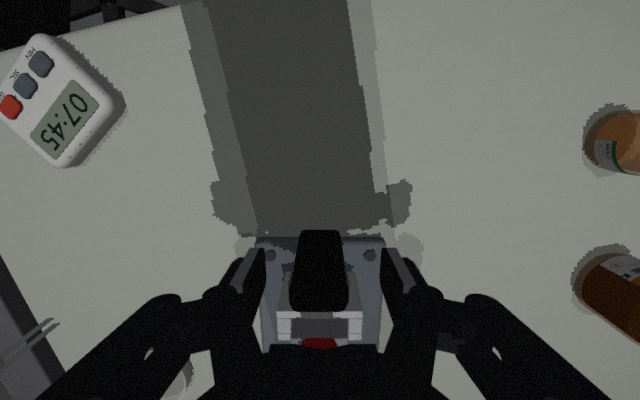

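Handle (320,270) stands centred between the fingers. Close on it.

```bash
python3 -m handwheel '0 0 0 0 0 0 20; 0 0 0 0 0 0 20; 0 0 0 0 0 0 20; 0 0 0 0 0 0 20; 0 0 0 0 0 0 20' 70; python3 -m handwheel '0 0 -6 0 0 0 20; 0 0 -6 0 0 0 20; 0 0 -6 0 0 0 20; 0 0 -5 0 0 0 20;0 0 -4 0 0 0 20; 0 0 -3 0 0 0 20; 0 0 -2 0 0 0 20; 0 0 0 0 0 0 20'
```

```text
clock: 4.3
position: [0.4845, 0.0133, 0.0528]
ee_rot: [0.067, 0.704, -0.067, 0.704]
ft_force: [-5.5, -3.4, 12.3]
grip_width: 0.293
clock: 5.1
position: [0.4548, 0.0189, 0.0529]
ee_rot: [0.067, 0.702, -0.067, 0.706]
ft_force: [5.3, -6.0, 1.1]
grip_width: 0.287
```

```bash
python3 -m handwheel '0 0 -2 0 0 0 20; 0 0 -1 0 0 0 20; 0 0 0 0 0 0 20;0 0 0 0 0 0 20'; python3 - <<'E'
from h import *
c=wshot('w4');t=shot('top','t4');s=shot('scene','s4')
a=cv2.resize(s['color'][160:230,260:350],None,fx=5,fy=5,interpolation=cv2.INTER_CUBIC)
b=cv2.resize(t['color'][120:220,240:320],None,fx=3.5,fy=3.5,interpolation=cv2.INTER_CUBIC)
cv2.imwrite('pics/s4c.png',np.hstack([a,b]))
for n,c in [('s',s),('t',t),('w',c)]:
    X=cloud(c).reshape(-1,3);q=c['color'].reshape(-1,3).astype(int)
    m=(abs(X[:,0]-.515)<.03)&(abs(X[:,1])<.04)&(q[:,2]>120)&(q[:,1]<80)
    if m.sum():print(n,m.sum(),X[m].mean(0),X[m].max(0))
E
```

```text
clock: 5.5
position: [0.4531, 0.0193, 0.053]
ee_rot: [0.067, 0.701, -0.067, 0.707]
ft_force: [13.0, -6.5, -5.8]
grip_width: 0.291
s 5 [0.51630287 0.00251313 0.08270926] [0.52052239 0.00572591 0.08509311]
t 5 [ 0.51104375 -0.00526595  0.14844602] [0.51770397 0.00150803 0.3924354 ]
```

View pics/s4c.png

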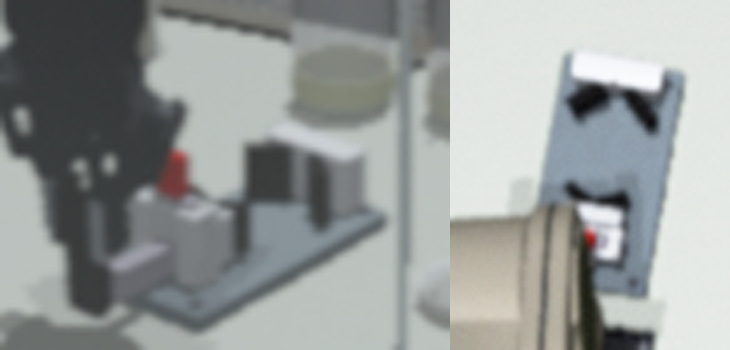

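View pics/w4.png

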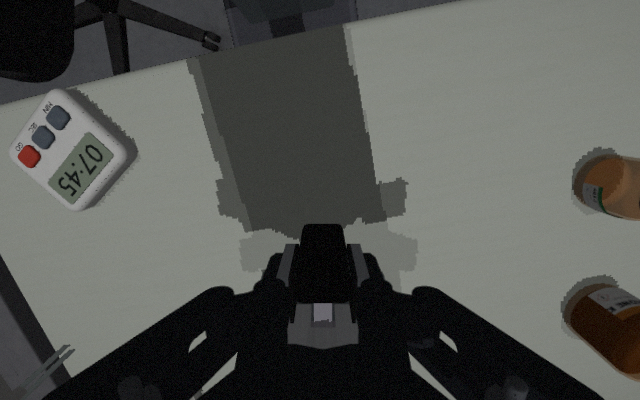

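```bash
python3 -m handwheel '0 0 2 0 0 0 20; 0 0 2 0 0 0 20; 0 0 0 0 0 0 60; 0 0 0 0 0 0 60;0 0 0 0 0 0 60; -15 0 0 0 0 0 60; -30 0 0 0 0 0 60; -40 0 0 0 0 0 60'; python3 -m handwheel '-20 0 -20 0 0 0 60;0 0 -30 0 0 0 60; 0 0 -10 0 0 0 60; 0 0 0 0 0 0 60'; python3 - <<'E'
from h import *
import pickle
c=wshot('w5');pickle.dump(c,open('w5.pkl','wb'));t=shot('top','t5');s=shot('scene','s5')
print(c['obs']['position'],c['obs']['clock'],R.from_quat(c['obs']['ee_rot']).as_matrix().round(3).tolist())
for n,c in [('s',s),('t',t),('w',c)]:
    X=cloud(c).reshape(-1,3);q=c['color'].reshape(-1,3).astype(int)
    m=(abs(X[:,0]-.515)<.03)&(abs(X[:,1])<.04)&(q[:,2]>120)&(q[:,1]<80)
    if m.sum():print(n,m.sum(),X[m].mean(0),X[m].max(0))
    m=(abs(X[:,2]-.086)<.005)&(abs(X[:,0]-.456)<.03)&(abs(X[:,1]-.02)<.04)&(q.max(1)<80)
    if m.sum():print(' handle',m.sum(),X[m].mean(0))
a=cv2.resize(s['color'][160:230,260:350],None,fx=5,fy=5,interpolation=cv2.INTER_CUBIC)
b=cv2.resize(t['color'][120:220,240:320],None,fx=3.5,fy=3.5,interpolation=cv2.INTER_CUBIC)
cv2.imwrite('pics/s5c.png',np.hstack([a,b]))
E
```

```text
clock: 6.45
position: [0.4521, 0.0194, 0.1362]
ee_rot: [0.066, 0.705, -0.068, 0.703]
ft_force: [0.7, -0.3, -0.2]
grip_width: 0.705
clock: 6.85
position: [0.3936, 0.0314, 0.1562]
ee_rot: [0.067, 0.704, -0.066, 0.704]
ft_force: [-0.3, -0.6, -0.0]
grip_width: 0.703
[0.39363361 0.03144208 0.15624024] 6.85 [[-0.0, 0.187, 0.982], [0.002, 0.982, -0.187], [-1.0, 0.001, -0.0]]
s 7 [0.51597657 0.00260961 0.08213787] [0.51784506 0.00845904 0.08496406]
 handle 11 [0.45105352 0.01460906 0.08318027]
t 30 [0.51867842 0.00560478 0.08468466] [0.53569696 0.01688904 0.09049579]
 handle 43 [0.45506455 0.01685603 0.08678463]
 handle 412 [0.45515656 0.01997682 0.08411845]
```

View pics/s5c.png

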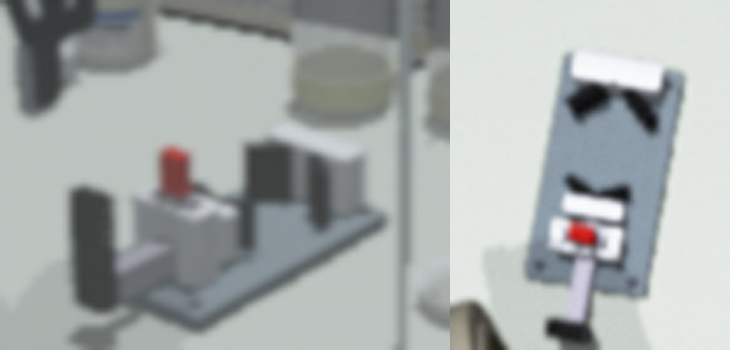

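View pics/w5.png

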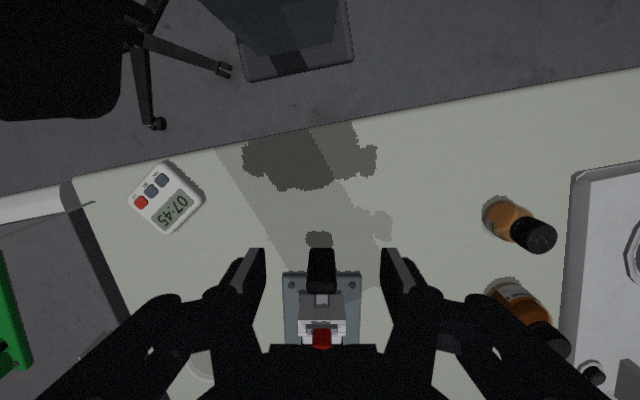

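```bash
python3 - <<'E'
from h import *
import pickle
C=pickle.load(open('c0.pkl','rb'));C['w2']=pickle.load(open('w2.pkl','rb'))
for n,c in C.items():
    X=cloud(c).reshape(-1,3);roi=(abs(X[:,0]-.56)<.045)&(abs(X[:,1]-.21)<.045)&(X[:,2]>.004)&(X[:,2]<.1)
    P=X[roi];print(n,len(P),'zmax',np.percentile(P[:,2],[90,99]))
    for lo in (.004,.02,.035,.05,.06,.068,.076,.083):
        hi=lo+.01
        q=P[(P[:,2]>lo)&(P[:,2]<hi)]
        if len(q)<8: continue
        # circle fit
        A=np.c_[2*q[:,:2],np.ones(len(q))];s=np.linalg.lstsq(A,(q[:,:2]**2).sum(1),rcond=None)[0]
        print('  ',lo,len(q),q[:,:2].mean(0).round(4),'circ',s[:2].round(4),np.sqrt(max(0,s[2]+s[:2]@s[:2])).round(4))
E
```

```text
top 501 zmax [0.08788864 0.09031863]
   0.004 81 [0.5608 0.1999] circ [0.5606 0.2127] 0.0377
   0.02 28 [0.5552 0.2022] circ [0.5643 0.2194] 0.0249
   0.035 30 [0.5561 0.2015] circ [0.5642 0.2188] 0.0244
   0.05 117 [0.5608 0.2102] circ [0.5643 0.2188] 0.0199
   0.06 18 [0.558  0.2079] circ [0.5639 0.2177] 0.0146
   0.068 21 [0.5577 0.2089] circ [0.5646 0.2191] 0.0157
   0.076 45 [0.5633 0.2159] circ [0.5639 0.2184] 0.0135
   0.083 145 [0.5639 0.2184] circ [0.5641 0.2187] 0.0114
scene 403 zmax [0.08120814 0.08656268]
   0.004 50 [0.5526 0.2063] circ [0.5657 0.2179] 0.0239
   0.02 44 [0.5508 0.2066] circ [0.5631 0.2166] 0.0221
   0.035 45 [0.5507 0.2076] circ [0.5615 0.2154] 0.0205
   0.05 59 [0.5573 0.2106] circ [0.5638 0.2166] 0.017
   0.06 32 [0.5575 0.2112] circ [0.5644 0.217 ] 0.0136
   0.068 38 [0.5577 0.2102] circ [0.5632 0.2154] 0.0127
   0.076 51 [0.5604 0.215 ] circ [0.5637 0.2174] 0.0129
   0.083 34 [0.5642 0.2162] circ [0.5657 0.2172] 0.0117
w2 4968 zmax [0.08493361 0.08584842]
   0.004 307 [0.5545 0.2045] circ [0.5664 0.2205] 0.0244
   0.02 375 [0.5536 0.2052] circ [0.566  0.2216] 0.0251
   0.035 512 [0.5532 0.2067] circ [0.5662 0.2206] 0.0244
   0.05 949 [0.5589 0.2122] circ [0.5657 0.2197] 0.0181
   0.06 363 [0.5587 0.2114] circ [0.566  0.2197] 0.0144
   0.068 419 [0.5583 0.2109] circ [0.5661 0.2202] 0.0156
   0.076 1412 [0.5633 0.2172] circ [0.5645 0.2184] 0.012
   0.083 1098 [0.5649 0.2192] circ [0.5652 0.2193] 0.0113
```

```bash
python3 - <<'E'
from h import *
import pickle
C=pickle.load(open('c0.pkl','rb'))
for n,c in C.items():
    X=cloud(c).reshape(-1,3)
    for lo,hi in[(.02,.06),(.06,.12),(.12,.2),(.2,.3),(.3,.5)]:
        m=(X[:,2]>lo)&(X[:,2]<hi)&(np.hypot(X[:,0]-.565,X[:,1]-.219)<.18)&(np.hypot(X[:,0]-.565,X[:,1]-.219)>.035)&(X[:,1]>.15)
        P=X[m]
        d=np.hypot(P[:,0]-.565,P[:,1]-.219)
        if len(P): i=np.argsort(d)[len(d)//50];print(n,lo,len(P),P.min(0).round(3),P.max(0).round(3),'nearest',P[i].round(3),d[i].round(3))
E
```

```text
top 0.02 4240 [0.424 0.194 0.02 ] [0.744 0.398 0.06 ] nearest [0.534 0.288 0.023] 0.076
top 0.06 149 [0.444 0.2   0.061] [0.732 0.35  0.116] nearest [0.47  0.213 0.072] 0.095
top 0.12 1758 [0.468 0.293 0.12 ] [0.69 0.36 0.2 ] nearest [0.606 0.301 0.181] 0.092
top 0.2 3382 [0.436 0.302 0.2  ] [0.693 0.398 0.3  ] nearest [0.561 0.306 0.285] 0.087
top 0.3 2577 [0.43  0.333 0.3  ] [0.682 0.399 0.367] nearest [0.552 0.339 0.303] 0.121
scene 0.02 1506 [0.421 0.191 0.02 ] [0.744 0.396 0.06 ] nearest [0.587 0.289 0.023] 0.074
scene 0.06 201 [0.44  0.198 0.06 ] [0.69  0.37  0.118] nearest [0.464 0.207 0.066] 0.102
scene 0.12 1215 [0.463 0.292 0.12 ] [0.69  0.378 0.2  ] nearest [0.615 0.296 0.16 ] 0.092
scene 0.2 1630 [0.434 0.3   0.2  ] [0.692 0.384 0.3  ] nearest [0.554 0.305 0.277] 0.086
scene 0.3 520 [0.429 0.331 0.3  ] [0.568 0.396 0.362] nearest [0.562 0.34  0.301] 0.121
```

```bash
python3 -m handwheel '4 36 22.2 0 0 0 60; 4 36 22.2 0 0 0 60; 4 36 22.2 0 0 0 60; 4 36 22.2 0 0 0 60; 4 36 22.2 0 0 0 60; 4 36 22.2 0 0 0 60; 0 0 0 0 0 0 60; 0 0 0 0 0 0 60'; python3 - <<'E'
from h import *
import pickle
c=wshot('w6')
print(c['obs']['position'],c['obs']['ft_force'],c['obs']['clock'],R.from_quat(c['obs']['ee_rot']).as_matrix().round(3).tolist())
X=cloud(c).reshape(-1,3);roi=(abs(X[:,0]-.565)<.035)&(abs(X[:,1]-.219)<.035)&(X[:,2]>.004)&(X[:,2]<.09)
P=X[roi]
for lo in (.03,.06,.068,.076,.082):
        q=P[(P[:,2]>lo)&(P[:,2]<lo+.01)]
        if len(q)<8: continue
        A=np.c_[2*q[:,:2],np.ones(len(q))];s=np.linalg.lstsq(A,(q[:,:2]**2).sum(1),rcond=None)[0]
        print('  ',lo,len(q),q[:,:2].mean(0).round(4),'circ',s[:2].round(4),np.sqrt(max(0,s[2]+s[:2]@s[:2])).round(4))
E
```

```text
clock: 7.8
position: [0.5667, 0.2178, 0.1305]
ee_rot: [0.066, 0.704, -0.068, 0.704]
ft_force: [-0.5, -0.0, 0.2]
grip_width: 0.702
[0.56667664 0.21776179 0.13051355] [-0.49045121 -0.0400169   0.16853638] 7.8 [[-0.001, 0.188, 0.982], [-0.003, 0.982, -0.188], [-1.0, -0.003, -0.001]]
   0.03 165 [0.5457 0.2251] circ [0.5655 0.2209] 0.0237
   0.06 104 [0.5538 0.2228] circ [0.5671 0.2203] 0.0159
   0.068 148 [0.5539 0.2229] circ [0.5667 0.2204] 0.0159
   0.076 1601 [0.5649 0.2206] circ [0.5654 0.2206] 0.0115
   0.082 1593 [0.5656 0.2205] circ [0.5658 0.2204] 0.0112
```

View pics/w6.png

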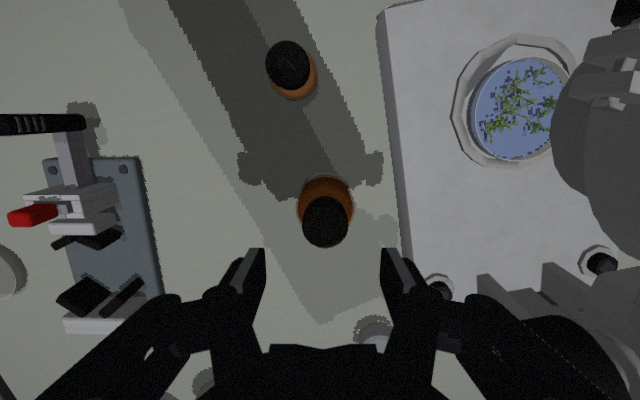

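```bash
python3 -m handwheel '20 2 -1.5 0 0 0 60; 20 0 0 0 0 0 60; 15 0 0 0 0 0 60; 13.5 0 0 0 0 0 60; 0 0 0 0 0 0 60' 30;  python3 - <<'E'
from h import *
c=wshot('w7');shot('scene','s7');print(c['obs']['position'],c['obs']['ft_force'])
E
```

```text
clock: 8.35
position: [0.5641, 0.2193, 0.0623]
ee_rot: [0.067, 0.705, -0.068, 0.703]
ft_force: [0.0, -0.3, -0.0]
grip_width: 0.702
[0.56406578 0.21934242 0.06225316] [ 0.02872769 -0.34136679 -0.00511742]
```

View pics/w7.png

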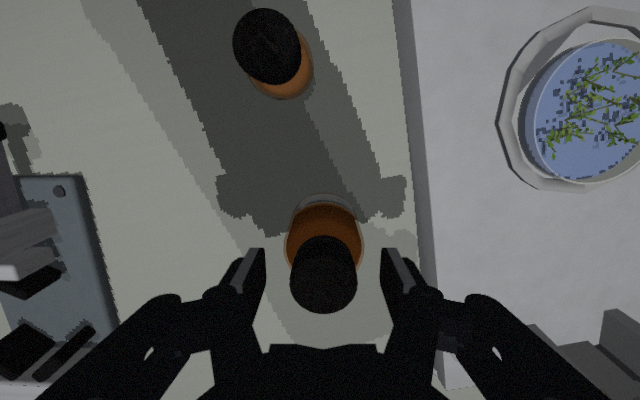

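View pics/s7.png

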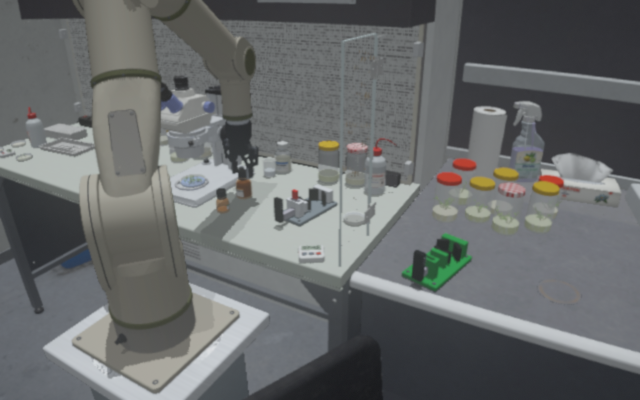

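```bash
python3 -m handwheel '0 0 1 0 0 0 25; 0 0 0 0 0 0 25; 0 0 0 0 0 0 25; 0 0 0 0 0 0 25; 0 0 0 0 0 0 25' 30;  python3 -m handwheel '-5 0 0 0 0 0 25; -10 0 0 0 0 0 25; -20 0 0 0 0 0 25; -25 0 0 0 0 0 25; 0 0 0 0 0 0 25'; python3 - <<'E'
from h import *
c=wshot('w8');print(c['obs']['position'],c['obs']['ft_force'],R.from_quat(c['obs']['ee_rot']).as_matrix().round(3).tolist())
s=shot('scene');cv2.imwrite('pics/s8.png',cv2.resize(s['color'][130:230,190:290],None,fx=5,fy=5,interpolation=cv2.INTER_CUBIC))
E
```

```text
clock: 8.95
position: [0.5668, 0.2198, 0.0649]
ee_rot: [0.067, 0.703, -0.067, 0.704]
ft_force: [-0.8, -2.3, 6.0]
grip_width: 0.368
clock: 9.45
position: [0.5678, 0.2207, 0.1277]
ee_rot: [0.068, 0.702, -0.066, 0.705]
ft_force: [0.1, -0.3, -1.6]
grip_width: 0.372
[0.56784312 0.22065602 0.12774643] [ 0.06131708 -0.30613574 -1.61076435] [[0.005, 0.189, 0.982], [0.003, 0.982, -0.189], [-1.0, 0.004, 0.004]]
```

View pics/w8.png

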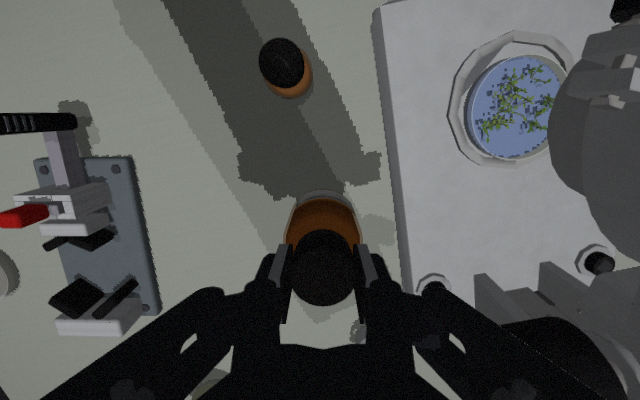

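View pics/s8.png

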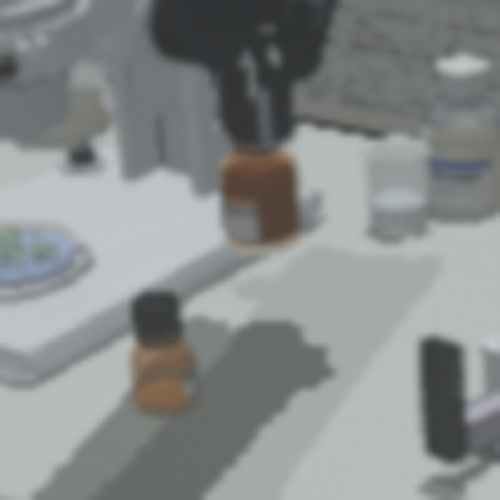

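```bash
python3 - <<'E'
from h import *
c=shot('top');X=cloud(c).reshape(-1,3);col=c['color'].reshape(-1,3)
w=wshot();Xw=cloud(w).reshape(-1,3)
th=np.radians(-10.8);A=np.array([[np.cos(th),np.sin(th)],[-np.sin(th),np.cos(th)]])
for n,X in(('top',X),('w',Xw)):
    q=np.c_[(X[:,:2]-[.5967,-.0069])@A.T,X[:,2]]
    for lo,hi in((.04,.056),(.05,.06),(.008,.016),(.075,.1)):
        m=(abs(q[:,0])<.17)&(abs(q[:,1])<.06)&(q[:,2]>lo)&(q[:,2]<hi)
        print(n,lo,hi)
        h,e=np.histogram(q[m][:,0]*1000,bins=np.arange(-155,80,5))
        print([(int(a),int(b)) for a,b in zip(e,h) if b])
        for a,b in((-100,-60),(-60,-20),(15,70)):
            k=m&(q[:,0]*1000>a)&(q[:,0]*1000<b)
            if k.sum()>5: print('  ',a,b,k.sum(),q[k].mean(0).round(4),q[k].min(0).round(4),q[k].max(0).round(4))
E
```

```text
top 0.04 0.056
[(-150, 3), (-145, 2), (-95, 2), (-90, 12), (-85, 11), (-80, 6), (-75, 6), (-70, 1), (-65, 23), (-60, 35), (-55, 33), (-50, 25), (-45, 27), (-40, 7), (5, 4), (10, 21), (15, 26), (20, 29), (25, 23), (30, 59), (35, 52), (40, 54), (45, 49), (50, 7)]
   -100 -60 61 [-0.0741 -0.0031  0.0492] [-0.0901 -0.025   0.04  ] [-0.0601  0.023   0.0558]
   -60 -20 127 [-0.05   -0.0014  0.0467] [-0.0599 -0.0228  0.0407] [-0.0367  0.0198  0.0511]
   15 70 299 [ 0.0354 -0.0016  0.0501] [ 0.0151 -0.0332  0.0404] [0.0511 0.0308 0.0552]
top 0.05 0.06
[(-150, 1), (-145, 1), (-95, 1), (-90, 31), (-85, 18), (-80, 16), (-75, 26), (-70, 1), (-60, 2), (-55, 1), (-45, 3), (-40, 1), (10, 9), (15, 10), (20, 8), (25, 7), (30, 34), (35, 41), (40, 40), (45, 33), (50, 1)]
   -100 -60 93 [-0.0802 -0.0004  0.0569] [-0.0901 -0.0248  0.0501] [-0.07   0.023  0.06 ]
   -60 -20 7 [-0.0472 -0.0039  0.0507] [-0.0559 -0.02    0.0502] [-0.0384  0.0141  0.0511]
   15 70 174 [ 0.0375 -0.001   0.0516] [ 0.0151 -0.0326  0.05  ] [0.0504 0.0295 0.0562]
top 0.008 0.016
[(-110, 56), (-105, 55), (-100, 55), (-95, 56), (-90
[... 1868 characters left out ...]
), (-50, 156), (-45, 176), (-40, 143), (-35, 147), (-30, 184), (-25, 291), (-20, 390), (-15, 399), (-10, 398), (-5, 387), (0, 375), (5, 375), (10, 377), (15, 269), (20, 210), (25, 187), (30, 184), (35, 74), (40, 81), (45, 65), (50, 60), (55, 22)]
   -100 -60 1783 [-0.0837  0.0197  0.0112] [-0.1    -0.0449  0.008 ] [-0.06    0.0463  0.016 ]
   -60 -20 1434 [-0.0385  0.0247  0.0109] [-0.06   -0.0434  0.008 ] [-0.02    0.0458  0.0156]
   15 70 1152 [0.0297 0.0193 0.0114] [ 0.015  -0.0446  0.008 ] [0.0575 0.0456 0.016 ]
w 0.075 0.1
[(-150, 30), (-145, 64), (-140, 73), (-85, 203), (-80, 214), (-75, 138)]
   -100 -60 555 [-0.0781  0.0047  0.082 ] [-0.0835 -0.0066  0.075 ] [-0.0708  0.0111  0.0865]
```

```bash
python3 -m handwheel '-12 -20 6 0 0 0 25; 0 -35 10.4 0 0 0 25; 0 -40 11.8 0 0 0 25; 0 -40 11.8 0 0 0 25; 0 -40 11.8 0 0 0 25; 0 -30 8.9 0 0 0 25; 0 -13 3.9 0 0 0 25; 0 0 0 0 0 0 25'; python3 -m handwheel '0 0 0 0 0 0 25'; cat > b.py <<'E'
from h import *
import sys
c=wshot(sys.argv[1]);o=c['obs'];print(o['position'],o['ft_force'],o['clock'],R.from_quat(o['ee_rot']).as_matrix().round(3).tolist())
Rm=R.from_quat(o['ee_rot']).as_matrix()
t=shot('top');s=shot('scene')
a=cv2.resize(s['color'][120:230,240:360],(480,440),interpolation=cv2.INTER_CUBIC)
b=cv2.resize(t['color'][110:220,230:330],(320,352),interpolation=cv2.INTER_CUBIC)
b=np.vstack([b,np.zeros((88,320,3),np.uint8)])
cv2.imwrite('pics/'+sys.argv[1]+'_st.png',np.hstack([a,b]))
th=np.radians(-10.8);A=np.array([[np.cos(th),np.sin(th)],[-np.sin(th),np.cos(th)]])
for n,k in(('w',c),('s',s),('t',t)):
    X=cloud(k).reshape(-1,3);col=k['color'].reshape(-1,3).astype(int)
    am=(col[:,2]>1.6*col[:,0]+10)&(col[:,2]>55)&(col[:,1]>.35*col[:,2])
    q=np.c_[(X[:,:2]-[.5967,-.0069])@A.T,X[:,2]]
    m=am&(abs(q[:,0])<.05)&(abs(q[:,1])<.05)&(q[:,2]<.2)&(q[:,2]>.014)
    P=q[m]
    if len(P)<20: print(n,'few');continue
    z0,z1=np.percentile(P[:,2],[2,98]);print(n,len(P),'z',z0.round(4),z1.round(4))
    for lo in np.arange(z0,z1,.012):
        r=P[(P[:,2]>=lo)&(P[:,2]<lo+.012)]
        if len(r)<10: continue
        # fit centre with fixed radius 25
        from scipy.optimize import least_squares
        f=least_squares(lambda p:np.hypot(r[:,0]-p[0],r[:,1]-p[1])-.025,r[:,:2].mean(0)+np.array([.02,0]),loss='soft_l1',f_scale=.001)
        print('   ',lo.round(3),len(r),'centre(holder mm)',(f.x*1000).round(1),'rms',(np.sqrt(np.mean(f.fun**2))*1000).round(2))
E
python3 b.py w9
```

```text
clock: 10.45
position: [0.588, -0.0092, 0.1356]
ee_rot: [0.068, 0.704, -0.069, 0.704]
ft_force: [0.1, 0.7, -2.4]
grip_width: 0.369
clock: 10.55
position: [0.5881, -0.0052, 0.1354]
ee_rot: [0.067, 0.704, -0.067, 0.704]
ft_force: [-0.8, 1.1, -1.5]
grip_width: 0.372
[ 0.58811448 -0.0051888   0.13544864] [-0.82541219  1.09895424 -1.50634219] 10.55 [[-0.001, 0.188, 0.982], [0.001, 0.982, -0.188], [-1.0, 0.001, -0.001]]
w 1015 z 0.104 0.1268
    0.104 10 centre(holder mm) [-9.3  1.2] rms 0.11
    0.116 984 centre(holder mm) [-0.8  1.2] rms 2.3
s 28 z 0.1213 0.127
    0.121 27 centre(holder mm) [-3.4  3.1] rms 3.1
t 27 z 0.1037 0.1419
    0.116 22 centre(holder mm) [-7.6  2. ] rms 2.05
```

View pics/w9.png

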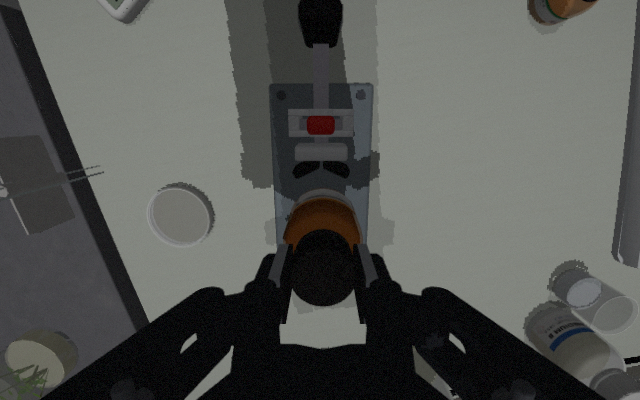

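View pics/w9_st.png

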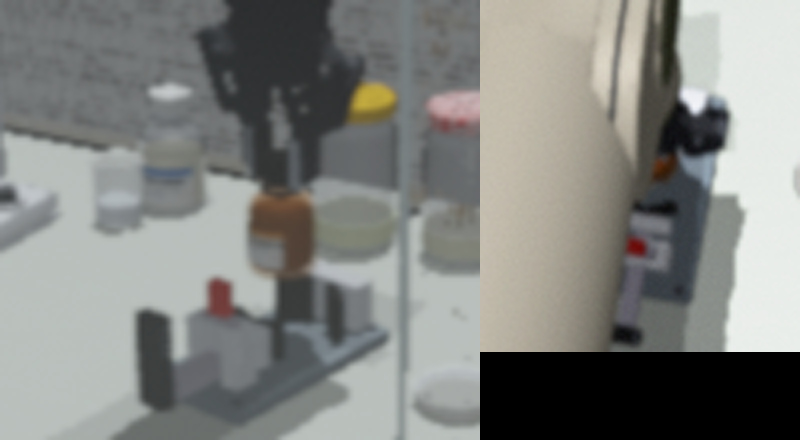

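```bash
python3 -m handwheel '6 0 1.5 0 0 0 25; 12 0 0 0 0 0 25; 12 0 0 0 0 0 25; 12 0 0 0 0 0 25; 8 0 0 0 0 0 25; 4 0 0 0 0 0 25; 0 0 0 0 0 0 25'; python3 b.py w10
```

```text
clock: 11.4
position: [0.5895, -0.0067, 0.0811]
ee_rot: [0.067, 0.704, -0.067, 0.704]
ft_force: [0.5, 0.5, -1.4]
grip_width: 0.373
[ 0.58949557 -0.00668359  0.08114066] [ 0.52676437  0.46964791 -1.40885749] 11.4 [[-0.001, 0.189, 0.982], [-0.0, 0.982, -0.189], [-1.0, -0.0, -0.001]]
w 1163 z 0.0495 0.0725
    0.05 24 centre(holder mm) [-7.7 -0.1] rms 0.15
    0.062 1114 centre(holder mm) [ 0.6 -0. ] rms 2.38
s 23 z 0.0688 0.142
    0.069 21 centre(holder mm) [-3.6  6.8] rms 2.7
t 21 z 0.0622 0.0906
    0.062 16 centre(holder mm) [-6.9  0.7] rms 1.59
```

View pics/w10.png

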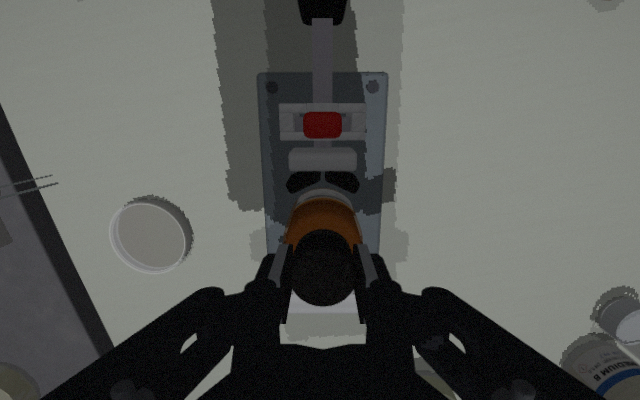

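View pics/w10_st.png

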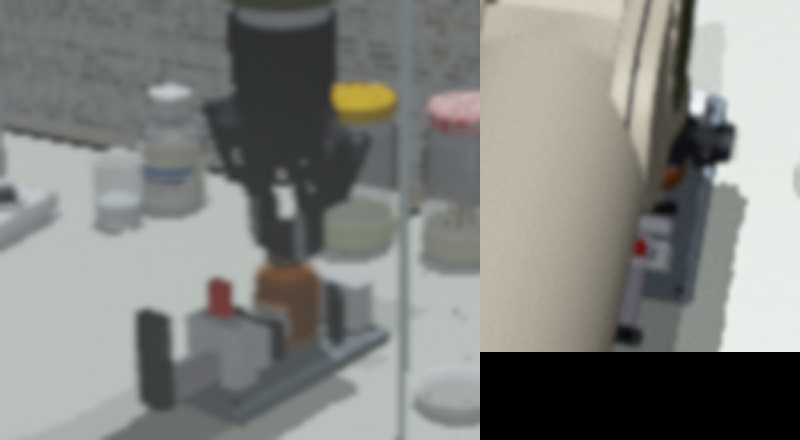

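Between the jaws (bottle about holder x −8, y 0), 4 mm above the floor, no contact force. Lower to contact.

```bash
python3 -m handwheel '2 0 0 0 0 0 25; 1 0 0 0 0 0 25; 1 0 0 0 0 0 25; 0 0 0 0 0 0 25'; python3 -m handwheel '1 0 0 0 0 0 25; 0 0 0 0 0 0 25'
```

```text
clock: 11.95
position: [0.5897, -0.0065, 0.0777]
ee_rot: [0.067, 0.704, -0.067, 0.704]
ft_force: [0.0, -0.3, -1.5]
grip_width: 0.371
clock: 12.15
position: [0.59, -0.0066, 0.0769]
ee_rot: [0.067, 0.704, -0.067, 0.704]
ft_force: [-1.1, 0.2, -0.0]
grip_width: 0.375
```

```bash
python3 -m handwheel '0 0 0 0 0 0 36; 0 0 0 0 0 0 45; 0 0 0 0 0 0 60; 0 0 0 0 0 0 60; -15 0 0 0 0 0 60; -30 0 0 0 0 0 60; -30 0 0 0 0 0 60'; python3 -m handwheel '-10 0 -30 0 0 0 60; 0 0 -40 0 0 0 60; 0 0 0 0 0 0 60; 0 0 0 0 0 0 60'; python3 b.py w11
```

```text
clock: 12.85
position: [0.5896, -0.0068, 0.1535]
ee_rot: [0.067, 0.704, -0.067, 0.704]
ft_force: [0.1, -0.0, 1.1]
grip_width: 0.7
clock: 13.25
position: [0.521, 0.007, 0.1631]
ee_rot: [0.067, 0.703, -0.066, 0.704]
ft_force: [0.9, 0.1, -0.2]
grip_width: 0.706
[0.52104078 0.00703353 0.1630766 ] [ 0.91286844  0.05038302 -0.15994744] 13.25 [[0.002, 0.188, 0.982], [0.002, 0.982, -0.188], [-1.0, 0.002, 0.001]]
w 358 z 0.0632 0.0679
    0.063 350 centre(holder mm) [ 1.7 -0.3] rms 2.82
s few
t 75 z 0.0554 0.0891
    0.055 40 centre(holder mm) [-9.9  3. ] rms 2.45
    0.067 28 centre(holder mm) [-8.1  6.7] rms 1.98
```

View pics/w11.png

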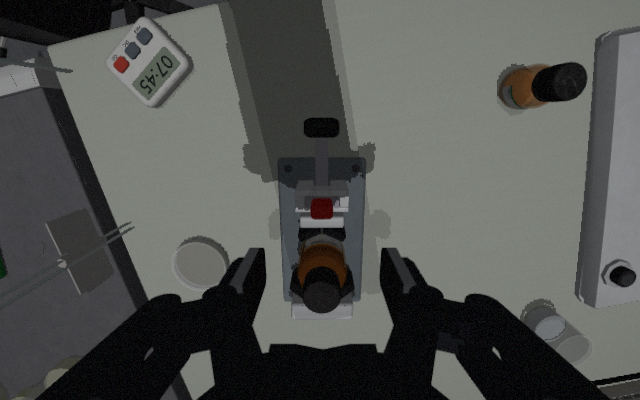

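View pics/w11_st.png

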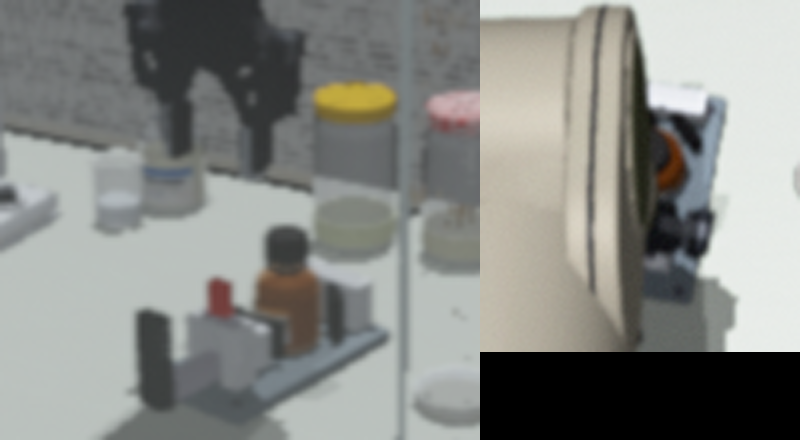

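```bash
cat > k.py <<'E'
from h import *
import sys
c=wshot(sys.argv[1]);o=c['obs'];print(o['position'],o['ft_force'],o['clock'])
th=np.radians(-10.8);A=np.array([[np.cos(th),np.sin(th)],[-np.sin(th),np.cos(th)]])
X=cloud(c).reshape(-1,3);col=c['color'].reshape(-1,3).astype(int)
q=np.c_[(X[:,:2]-[.5967,-.0069])@A.T,X[:,2]]*1000
m=(np.hypot(q[:,0]+4,q[:,1])<24)&(q[:,2]>93)&(q[:,2]<105);print('cap top',m.sum(),q[m].mean(0).round(1),q[m].min(0).round(1),q[m].max(0).round(1))
m=(abs(q[:,0]+78)<15)&(abs(q[:,1])<20)&(col[:,2]>100)&(col[:,1]<70)
if m.sum():
    P=q[m];t=P[P[:,2]>np.percentile(P[:,2],99)-3];print('knob',m.sum(),P.mean(0).round(1),'top',t.mean(0).round(1),t.min(0).round(1),t.max(0).round(1), X[m][P[:,2]>np.percentile(P[:,2],99)-3].mean(0).round(4))
m=(abs(q[:,0]+130)<25)&(abs(q[:,1])<20)&(abs(q[:,2]-85)<4)&(col.max(1)<80)
if m.sum():print('handle top',m.sum(),q[m].mean(0).round(1))
E
python3 k.py w12
```

```text
[0.52201043 0.00640585 0.16237081] [-0.24992629  0.7042217  -0.70137961] 13.4
cap top 1046 [-8.9 -0.3 96.6] [-23.4 -16.1  93. ] [ 8.4 15.5 99.1]
handle top 637 [-142.4   -0.2   84.5]
```

```bash
sed -i 's/(col\[:,2\]>100)&(col\[:,1\]<70)/(col[:,2]>70)\&(col[:,1]<.4*col[:,2])\&(q[:,2]<110)/' k.py; python3 k.py w12
```

```text
[0.52187583 0.0063195  0.16207419] [-0.15224313 -0.74515827  0.27494498] 13.45
cap top 1053 [-9.  -0.3 96.5] [-23.6 -16.2  93. ] [ 7.6 15.3 98.7]
handle top 654 [-142.3   -0.2   84.4]
```

View pics/w12.png

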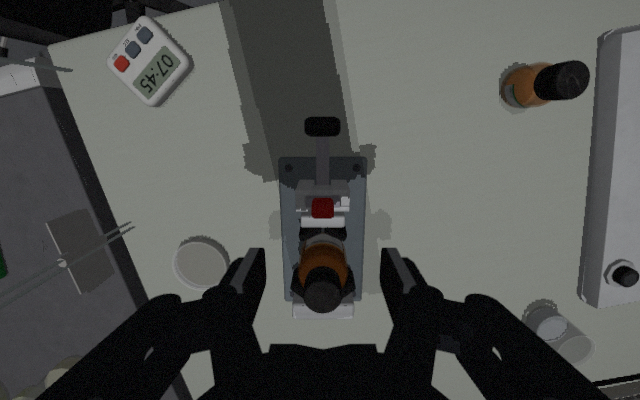

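```bash
python3 - <<'E'
from h import *
c=wshot();X=cloud(c);th=np.radians(-10.8);A=np.array([[np.cos(th),np.sin(th)],[-np.sin(th),np.cos(th)]])
for v in range(196,222,3):
    p=X[v,322];print(v,c['color'][v,322],((p[:2]-[.5967,-.0069])@A.T*1000).round(1),(p[2]*1000).round(1))
for u in range(300,345,4):
    p=X[207,u];print(u,c['color'][207,u],((p[:2]-[.5967,-.0069])@A.T*1000).round(1),(p[2]*1000).round(1))
E
```

```text
196 [47 46 43] [-80.6  -0.4] 48.9
199 [ 9  8 55] [-82.7  -0.4] 66.1
202 [ 1  4 52] [-82.8  -0.4] 75.5
205 [ 4 11 54] [-82.5  -0.4] 82.7
208 [11 16 63] [-80.8  -0.4] 85.3
211 [13 14 63] [-78.4  -0.4] 85.5
214 [10 12 59] [-75.9  -0.4] 85.4
217 [ 1  4 56] [-73.1  -0.4] 84.5
220 [147 146 146] [-56.5  -0.5] 45.6
300 [69 68 67] [-72.1 -20. ] 54.9
304 [72 70 70] [-72.  -16.5] 54.5
308 [60 57 59] [-73.4 -12.7] 58.9
312 [14 16 59] [-80.9  -8.3] 82.8
316 [15 18 65] [-81.3  -5.1] 84.3
320 [11 11 60] [-81.6  -1.9] 85.1
324 [12 11 60] [-81.2   1.2] 84.0
328 [ 6  6 60] [-81.6   4.3] 85.1
332 [18 22 63] [-81.6   7.4] 85.2
336 [128 124 124] [-73.6  11.8] 59.7
340 [141 139 139] [-72.2  15.5] 55.3
344 [142 141 138] [-72.4  19. ] 55.9
```

```bash
python3 -m handwheel '15 0.7 -1.9 0 0 0 50; 25 0 0 0 0 0 50; 25 0 0 0 0 0 50; 20 0 0 0 0 0 50; 10 0 0 0 0 0 50; 4 0 0 0 0 0 50; 0 0 0 0 0 0 50' 45; python3 b.py w13
```

```text
clock: 14.25
position: [0.5195, 0.0075, 0.0629]
ee_rot: [0.067, 0.704, -0.067, 0.704]
ft_force: [0.1, 0.3, 0.6]
grip_width: 0.584
[0.51953719 0.00750129 0.06285433] [0.06715322 0.28300537 0.57759523] 14.25 [[-0.0, 0.189, 0.982], [-0.0, 0.982, -0.189], [-1.0, -0.0, -0.0]]
w 517 z 0.0442 0.0667
    0.044 206 centre(holder mm) [-7.6 -0.2] rms 0.99
    0.056 300 centre(holder mm) [-1.6 -0.2] rms 1.39
s 29 z 0.0625 0.0684
    0.063 28 centre(holder mm) [-3.2  4.1] rms 3.45
t 50 z 0.0518 0.0817
    0.052 10 centre(holder mm) [-9.5  0.5] rms 0.65
    0.064 36 centre(holder mm) [ -5.8 -42.5] rms 3.08
```

View pics/w13.png

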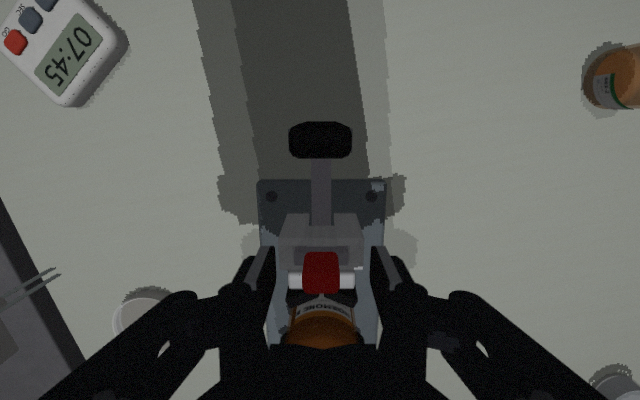

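View pics/w13_st.png

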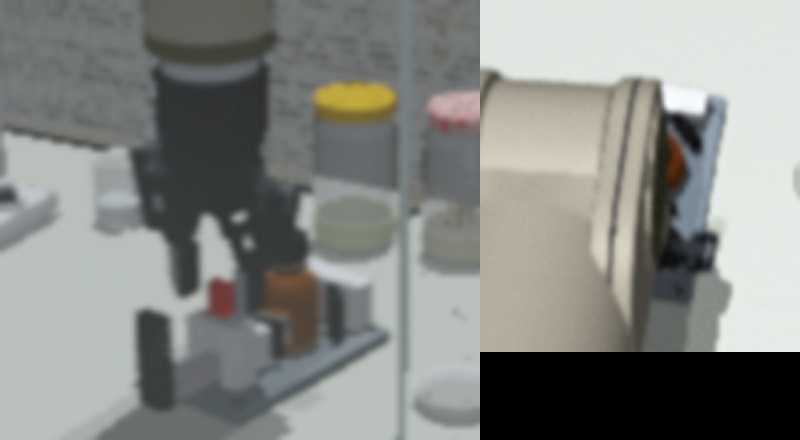

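```bash
python3 -m handwheel '0 0 0 0 0 0 12; 0 0 0 0 0 0 12; 0 0 0 0 0 0 12; 0 0 0 0 0 0 12; 0 0 0 0 0 0 12' 45
```

```text
clock: 14.9
position: [0.5196, 0.0074, 0.0633]
ee_rot: [0.067, 0.704, -0.067, 0.704]
ft_force: [-1.5, -0.7, 5.2]
grip_width: 0.196
```

```bash
python3 -m handwheel '-4 0 0 0 0 0 12; -4 0 0 0 0 0 12; -4 0 0 0 0 0 12; -4 0 0 0 0 0 12; 0 0 0 0 0 0 12; 0 0 0 0 0 0 12;0 0 0 0 0 0 12'; python3 b.py w14; python3 k.py w14b
```

```text
clock: 15.6
position: [0.5193, 0.0078, 0.0788]
ee_rot: [0.067, 0.704, -0.067, 0.704]
ft_force: [-0.2, -0.3, -0.6]
grip_width: 0.2
[0.51929594 0.0077698  0.07878263] [-0.20093854 -0.32625976 -0.59512959] 15.6 [[-0.0, 0.189, 0.982], [0.0, 0.982, -0.189], [-1.0, 0.0, -0.0]]
w 535 z 0.0467 0.0685
    0.047 25 centre(holder mm) [ 0.5 -0.2] rms 0.36
    0.059 499 centre(holder mm) [ 8.8 -0.4] rms 2.05
s 27 z 0.0622 0.0692
    0.062 26 centre(holder mm) [5.6 4.4] rms 2.82
t 75 z 0.0497 0.0744
    0.05 10 centre(holder mm) [ -0.6 -48.3] rms 7.36
    0.062 61 centre(holder mm) [  2.8 -41.5] rms 4.85
[0.51923104 0.0076564  0.07867008] [ 0.41116569 -0.14028919 -0.89107134] 15.75k.py:7: RuntimeWarning: Mean of empty slice.
  m=(np.hypot(q[:,0]+4,q[:,1])<24)&(q[:,2]>93)&(q[:,2]<105);print('cap top',m.sum(),q[m].mean(0).round(1),q[m].min(0).round(1),q[m].max(0).round(1))
  ret = um.true_divide(
Traceback (most recent call last):
  File "k.py", line 7, in <module>
    m=(np.hypot(q[:,0]+4,q[:,1])<24)&(q[:,2]>93)&(q[:,2]<105);print('cap top',m.sum(),q[m].mean(0).round(1),q[m].min(0).round(1),q[m].max(0).round(1))
                                                                                                            ~~~~~~~~^^^
ValueError: zero-size array to reduction operation minimum which has no identity
```

View pics/w14.png

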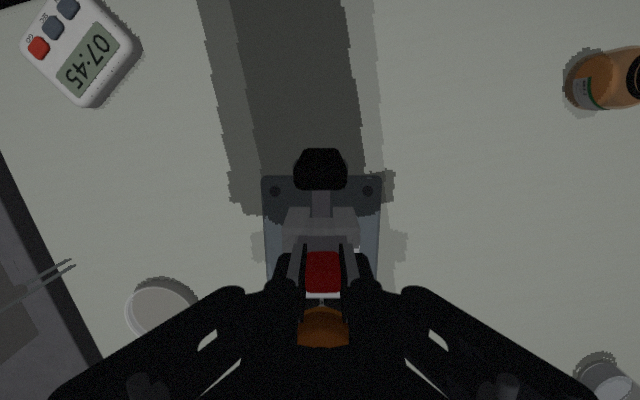

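View pics/w14_st.png

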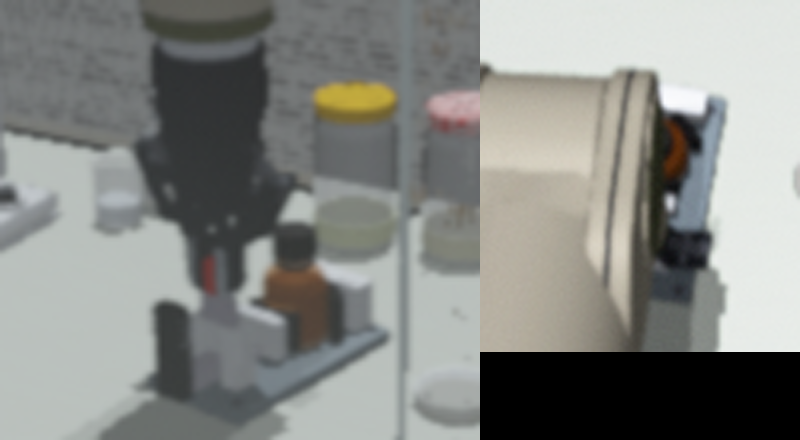

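Jaw sprang shut (handle moved in, bottle centre went from −7.6 to +0.5 mm). Lower the catch ~5 mm and let go.

```bash
python3 -m handwheel '2 0 0 0 0 0 12; 3 0 0 0 0 0 12; 0 0 0 0 0 0 12; 0 0 0 0 0 0 22; 0 0 0 0 0 0 50; 0 0 0 0 0 0 50; 0 0 0 0 0 0 50; 0 0 0 0 0 0 50'; python3 -m handwheel '-15 0 0 0 0 0 50; -30 0 0 0 0 0 50; -40 0 0 0 0 0 50; 0 0 0 0 0 0 50; 0 0 0 0 0 0 50'; python3 k.py w15 2>/dev/null
```

```text
clock: 16.6
position: [0.5193, 0.0077, 0.0738]
ee_rot: [0.067, 0.704, -0.067, 0.704]
ft_force: [0.0, 0.3, 0.6]
grip_width: 0.587
clock: 17.1
position: [0.5198, 0.0079, 0.1594]
ee_rot: [0.067, 0.703, -0.067, 0.704]
ft_force: [-0.4, 0.3, -0.3]
grip_width: 0.58
[0.51977911 0.00787281 0.15939067] [-0.36866366  0.25076831 -0.2566455 ] 17.1
cap top 1058 [-1.  -0.5 96.6] [-16.1 -16.5  93.1] [15.9 15.  98.5]
handle top 614 [-125.1   -0.2   84.4]
```

View pics/w15.png

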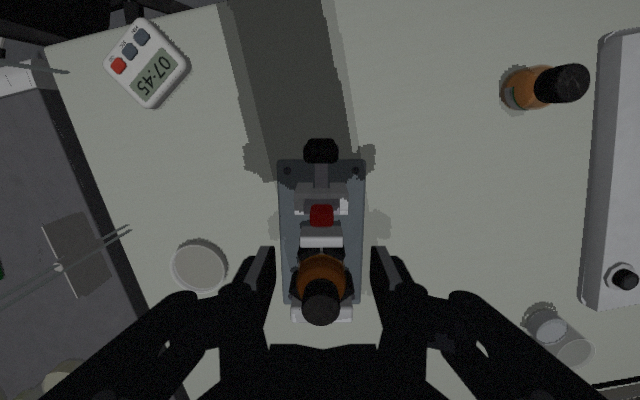

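```bash
python3 -m handwheel '-30 20 -30 0 0 0 50; -10 45 -15 0 0 0 50; 0 45 -10 0 0 0 50; 0 40 0 0 0 0 50; 0 0 0 0 0 0 50'; cat > f.py <<'E'
from h import *
import sys,cv2
th=np.radians(-10.8);A=np.array([[np.cos(th),np.sin(th)],[-np.sin(th),np.cos(th)]])
t=shot('top');s=shot('scene');w=wshot(sys.argv[1])
for n,c in(('t',t),('s',s),('w',w)):
    X=cloud(c).reshape(-1,3);col=c['color'].reshape(-1,3).astype(int)
    q=np.c_[(X[:,:2]-[.5967,-.0069])@A.T,X[:,2]]*1000
    for nm,m in (('cap',(np.hypot(q[:,0],q[:,1])<24)&(q[:,2]>94)&(q[:,2]<105)),
      ('knob',(abs(q[:,0]+78)<15)&(abs(q[:,1])<15)&(q[:,2]>66)&(q[:,2]<110)&(col[:,2]>2*col[:,1])&(col[:,2]>40)),
      ('handle',(abs(q[:,0]+122)<18)&(abs(q[:,1])<20)&(abs(q[:,2]-85.5)<3)&(col.max(1)<80)),
      ('jaw',(abs(q[:,0]+35)<25)&(abs(q[:,1])<24)&(abs(q[:,2]-46)<2.5)&(col.min(1)>90)),
      ('small',(np.hypot(X[:,0]-.463,X[:,1]-.211)<.03)&(X[:,2]>.063)&(X[:,2]<.075))):
        if m.sum()>3:
            P=q[m] if nm!='small' else X[m]*1000
            print(n,nm,m.sum(),P.mean(0).round(1),np.percentile(P,2,axis=0).round(1),np.percentile(P,98,axis=0).round(1))
    if n!='w':
        for k in('dish','bench_timer','small_mid'):
            for r in cams.outline_of({'t':'top','s':'scene'}[n],k)[:1]:
                P=X[r['region']];print(n,k,np.nanmedian(P,0).round(3))
a=cv2.resize(s['color'][150:230,250:350],(500,400),interpolation=cv2.INTER_CUBIC)
b=cv2.resize(t['color'][120:220,235:310],(300,400),interpolation=cv2.INTER_CUBIC)
cv2.imwrite('pics/'+sys.argv[1]+'_st.png',np.hstack([a,b]))
print(manip.get_obs()['clock'])
E
python3 f.py w16
```

```text
clock: 17.65
position: [0.4923, 0.1715, 0.1971]
ee_rot: [0.064, 0.705, -0.064, 0.703]
ft_force: [-0.3, -0.5, 0.7]
grip_width: 0.584
t cap 151 [-1.5 -1.9 99. ] [-15.6 -16.6  96.3] [ 12.7  12.3 102.1]
t knob 34 [-79.1  -2.4  97.2] [-84.5  -9.7  93.2] [-73.7   5.4 100.5]
t handle 28 [-126.4   -3.8   86.7] [-130.7  -13.2   83.7] [-122.4    7.6   88.3]
t jaw 77 [-38.4  -0.4  46.3] [-45.  -21.7  43.9] [-29.9  18.9  48.4]
t small 118 [457.7 213.3  69. ] [444.2 200.8  65. ] [470.4 226.4  72.4]Traceback (most recent call last):
  File "f.py", line 19, in <module>
    P=X[r['region']];print(n,k,np.nanmedian(P,0).round(3))
      ~^^^^^^^^^^^^^
IndexError: boolean index did not match indexed array along axis 0; size of axis is 256000 but size of corresponding boolean axis is 400
```

View pics/w16.png

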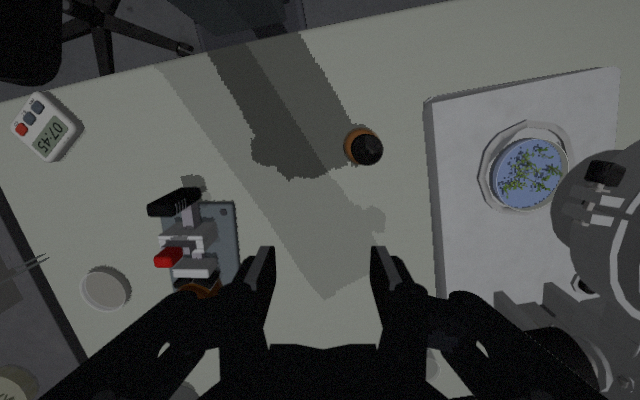

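```bash
sed -i "s/P=X\[r\['region'\]\]/P=X[r['region'].ravel()]/" f.py; python3 f.py w17
```

```text
t cap 152 [-1.6 -2.  99. ] [-15.6 -16.3  95.3] [ 13.   12.6 102.1]
t knob 33 [-78.9  -2.1  96.8] [-84.1  -9.5  92.9] [-73.6   5.6  99.9]
t handle 32 [-126.8   -4.7   86.1] [-131.3  -14.4   83.7] [-122.3    4.9   88.2]
t jaw 78 [-38.3  -1.4  46.8] [-44.9 -21.2  44.4] [-29.9  18.   48.4]
t small 119 [457.5 213.3  69. ] [444.3 200.9  64.3] [470.5 226.6  72.2]
t dish [ 0.579 -0.146  0.015]
t bench_timer [ 0.371 -0.129  0.018]
t small_mid [0.456 0.206 0.053]
s cap 48 [-2.4 -2.4 96.6] [-16.3 -16.5  94.4] [11.7 13.8 98.4]
s knob 7 [-81.3  -4.9  93.5] [-83.8  -9.5  91.7] [-77.5  -1.4  95.4]
s handle 10 [-130.5   -5.7   84.2] [-133.8  -13.6   82.6] [-127.3    0.8   86.5]
s jaw 40 [-36.1  -0.3  45.5] [-45.3 -20.6  43.6] [-20.8  18.5  47.5]
s small 42 [454.2 211.4  66.5] [442.8 198.7  63.5] [467.8 224.2  68.7]
s dish [ 0.57  -0.149  0.012]
s bench_timer [ 0.359 -0.134  0.015]
s small_mid [0.447 0.205 0.033]
w knob 434 [-79.9   3.4  87.9] [-83.9  -6.3  73.2] [-73.1   9.6  95.9]
w handle 333 [-125.3    1.    84.6] [-131.2  -10.9   82.7] [-118.6   11.7   86.2]
w jaw 312 [-37.5   0.5  44.9] [-42.7 -19.5  43.7] [-32.   20.1  46.4]
w small 749 [457.7 215.5  66.6] [445.2 202.8  64.6] [470.6 228.2  68.1]
18.3
```

View pics/w17_st.png

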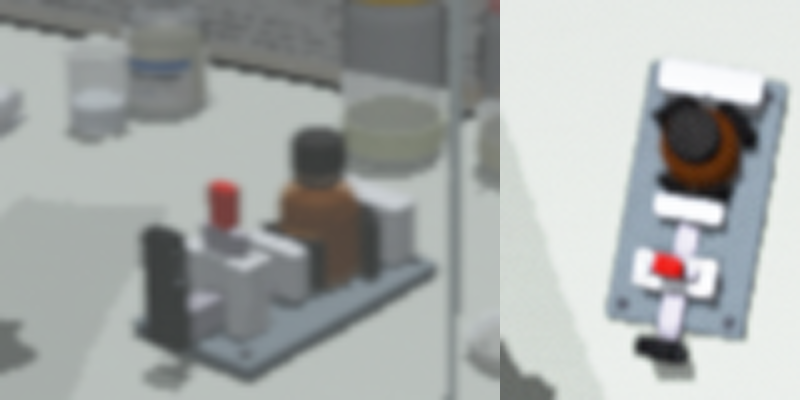

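```bash
python3 - <<'E'
from h import *
print(hand_in())
E
```

```text
the job is handed in; nothing more can be done
None
```

I pulled the handle out to its stop, and the red catch dropped about 10 mm and held the jaw open. I stood the larger amber bottle between the jaws, lifted the catch 16 mm so the jaw sprang shut, then lowered and released the catch and moved the arm away. The job was handed in at about 18 s of the 54 s; the hand-in gives no verdict, so the result below rests on my own measurements.

- **Bottle:** It stands upright on the holder's floor, with the cap top at about 98 mm. It moved about 8 mm into the fixed jaw, and its axis is about 1–2 mm from the clamping axis (limit 4 mm).
- **Catch:** It is back in its guide and down on the slide, with the knob top at about 96–97 mm, the same height as at the start.
- **Bystanders:** The dish, the timer and the smaller bottle did not move measurably.
- **Robot:** It was clear of everything, with no contact force.
- **Disagreement:** I measured the slide at about 10–10.5 mm, against the stated 12 mm. That is inside the allowed 9–15 mm and close to my camera error of 1–2 mm.

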